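Code-stamp a bottle's base and pack it

ROBOT

A 7-joint arm with a two-finger parallel gripper is mounted at the origin on the work surface. World frame = base frame: x ahead of the robot, y to its left, z up, the work surface at z = 0. Lengths are in mm, angles in rad, forces in N, time in s.
With the tool pointing down it reaches from about 350 to 900 mm from the base axis. Payload 7.2 kg.
Tool frame: the origin (TCP) lies between the finger pads; the fingertips stand 17 mm ahead of it and the grasp point (between the pads) lies 2 mm behind it; z points along the fingers, x is the direction in which the jaws open and shut, and the axes are right-handed (so a half turn about z gives the same grasp; the last joint's range is limited). The gripper opens to 85 mm and grips with 20 to 120 N. Pads are 22 mm wide; open, the fingers measure 114 mm over their backs; the gripper's body (76 mm by 85 mm) begins 54 mm behind the grasp point. The pads swing forward as they close: fully open they stand 13 mm farther back than shut.
Start: joints at [1.182, 0.411, -0.013, 1.596, 0.006, 1.134, -0.082], TCP at [197.067, -593.122, 227.997] pointing down, gripper open.
Joint ranges: [-2.95, 2.95], [-0.29, 1.99], [-1.47, 1.44], [0.14, 2.54], [-1.03, 4.17], [0.13, 1.85], [-2.86, 2.86]. Speed limits (rad/s): [2.39, 2.39, 3.01, 3.01, 3.14, 3.14, 3.14].

INTERFACE

Orientations are given as a 3x3 rotation matrix whose columns are the frame's x, y, z axes.
In Python, from rig import robot, imaging gives the robot as it stands. The module is installed in compiled form; this text tells all that it offers.
- The arm moves only by the tool move_arm, never from a script. Its argument "increments" is a list of rows, each a list of 4 numbers: the shift along the tool's x, y, z as a fraction of full scale, then the turn about the tool's z as a fraction of full scale. A call has exactly 5 rows; each row shifts and turns the commanded pose from where the row before left it, along the tool's axes as they then stand; what a row does not reach is not made up. Full scale, the value 1, is 25 mm for a shift and 10 degrees for a turn. A row lasts 1/8 s, in which the tool goes at most 62.5 mm and 10.7 degrees, less where a joint would pass 70% of its speed; a pose out of reach is approached as far as the arm can. A call with a number of a shift or a turn outside -1 to 1 is refused whole. A call with a gripper value outside its range is refused whole. "grip" is the opening, from -1 (shut) to 1 (fully open), set as the call begins (left out, the last holds). The fingers move at their own pace and stop on an object; the grip force is fixed at half the most. Time passes only in rows, so rows that do not move let the fingers close, or fill a call up. It gives the time, the measured TCP pose, the force and the opening at its end, in the units of the state.
- robot.observe(): the state, without advancing time (a new reading comes with each control period).
- imaging.grab_frame(name): name is "scene" or "top" or "wrist"; returns a dict with "image" (400x640x3 uint8, red, green, blue), "mtx" (3x3 intrinsics, pixels), "k1" (the pictures are not rectified: a ray, as slopes to the right and down, at radius r is drawn at 1 + k1 r^2 times it, then the intrinsics apply), "R" (3x3) and "t" (3): a world point X has camera coordinates R X + t. Camera axes: x right, y down, z forward; pixel columns grow to the right and rows downward; lengths in mm; the calibration is good to about 2 mm. A picture is of the moment at which its call begins. There is no depth.
- robot.job_done(): hands the job in, once; it reports no verdict.
The state is a dict: "t": time; "qpos": joint angles; "joint_velocities": joint speeds; "effort": joint torques, N m; "ee_pos": TCP position; "tcp_rot": TCP orientation; "contact_force": force on the tool from outside, world axes, zero at the start; "wrist_torque": the same for the moment, N m; "width": opening from 0.0 (shut) to 1.0 (fully open).
Only numpy, scipy, OpenCV 4.12 (cv2) and the standard library are available. Lean on these libraries where they do the work, as an engineer would, in place of code of your own. Each camera call takes 0.05 s, during which the arm holds its last target. There are 200 camera calls.

TASK

Pick up the wider of the two amber bottles and mark its underside on the bottle stamper: keeping hold of it upright, press it down with its whole base on the sprung round pad until the pad is fully down, and keep it pressed for about a second. Then set it down upright (do not drop it) on the floor of the cardboard tray beside the jar, and let go. Leave the slim bottle, the jar, the tin and the label rolls where they stand.

Things in the scene. Friction and masses are not known exactly. Their poses are not given: they have to be found in the camera images.
- bottle: the wider amber glass bottle, loose, standing upright: straight round body 50 mm in diameter and 84 mm tall with a white paper band low down, black screw cap 34 mm in diameter on top, 108 mm tall overall, 140 to 260 g. Round, so its yaw does not matter. Origin: centre of its underside, z up along its axis
- stamp: the bottle stamper, fixed: a square grey box 130 x 130 mm, 40 mm tall, with a flat dark steel collar 100 mm in diameter and 4 mm high on top (top at 44 mm), and in the middle of it the sprung round pad. Origin: centre of its underside on the table, z up; x points away from its front, the face with the black knob. May stand left or right
- pad_top (a point): centre of the upper face of the sprung pad: a black rubber disc 76 mm in diameter, 62 mm above the table when up; it travels straight down 12 mm, to 50 mm above the table, and rises by itself. Starts to move at about 5 N and is fully down at about 12 N; the bottle's weight alone does not move it
- pad (a joint): travel of the sprung pad in m: 0 when up, 0.012 when fully down against its stop
- tray: the open cardboard tray, fixed: 160 mm along its x, 220 mm along its y, 40 mm tall, walls and floor 5 mm thick, so its inner floor lies 5 mm above the table. Origin: centre of its underside, z up. The half towards its own +y is empty, the half towards its -y holds the jar
- jar: a low round jar, 62 mm in diameter, 45 mm tall, with a metal lid, standing in the tray; leave alone. Origin: centre of its underside
- slim_bottle: the slim amber bottle, 31 mm in diameter, 108 mm tall with its black cap, standing near the wider one; leave alone. Origin: centre of its underside
- tin: bystander: a low round metal tin, 60 mm in diameter, 35 mm tall. Origin: centre of its underside
- label_roll: bystander: the larger roll of labels, a white ring 100 mm in diameter, 60 mm tall, standing on its end. Origin: centre of its underside
- small_roll: bystander: the smaller roll of labels, a white ring 76 mm in diameter, 35 mm tall. Origin: centre of its underside
There are look-alikes about, which are no part of the job. Leave any purple look-alike of the bottle alone.

How it is judged (in metres and radians):
On the way, in this order (a step that is already met when the one before it is completed fails the run):
1. the wider bottle, held and upright (within 0.12 rad), presses the pad down at least 10.5 of its 12 mm for 0.8 s, its axis within 13 mm of the pad's centre (whole base on the pad) (value of joint pad above 0.0105 m and contact force between bottle and stamp above 6 N and contact force between the fingers and bottle above 2 N and horizontal distance between bottle and pad_top below 0.013 m and angle between bottle's own z axis and vertical below 0.12 rad), for 0.8 s.
2. the bottle, still held, is lowered inside the tray until its base is within 15 mm of the tray's floor (not dropped) (z of bottle in the frame of tray below 0.02 m and x of bottle in the frame of tray between -0.057 and 0.057 m and y of bottle in the frame of tray between -0.087 and 0.087 m and contact force between the fingers and bottle above 1 N), for 0.02 s.
At the end, for the whole second after the job is handed in: The wider bottle stands upright (within 0.1 rad) and at rest with its base on the tray's floor (within 5 mm), inside the tray's walls, released, and the stamper's pad is up again (within 3 mm) (z of bottle in the frame of tray below 0.01 m and x of bottle in the frame of tray between -0.057 and 0.057 m and y of bottle in the frame of tray between -0.087 and 0.087 m and angle between bottle's own z axis and vertical below 0.1 rad and linear speed of bottle below 0.02 m/s and value of joint pad below 0.003 m); the robot touches nothing.
It fails at once if the slim bottle, the jar, the tin or a label roll is moved more than 30 mm (distance of any of slim_bottle, jar, tin, label_roll, small_roll from where it was at the start of the episode above 0.03 m).
It also fails if it takes over 58 s, if anything falls off the work surface, if the arm or the gripper's body presses on something with over 40 N, if the wrist force passes 120 N, or if a joint passes its speed limit or range.

## Working session

There is one attempt and no reset: what is moved stays moved. The work goes in short steps, Python scripts to look and compute and a tool call to move; the robot and the scene stay as the last step left them, time stands still between calls to the robot, and variables do not carry over. Pictures are saved under pics/ and viewed, on a budget of 10 in all, crops included, one or two more only if the job needs it, and the job is handed in when it is done.

Besides the shell and the picture viewer there is one more tool, called after "Call:" by a JSON object that holds its "api" and its "payload". move_arm: Moves the arm, as the interface text tells. Its arguments: {"type":"object","properties":{"increments":{"type":"array"},"grip":{"type":"number"}},"required":["increments"]}

```bash
mkdir -p pics; cat > h.py <<'E'
import numpy as np, cv2
from rig import robot, imaging
def grab(n,save=None):
    f=imaging.grab_frame(n)
    if save: cv2.imwrite('pics/'+save+'.png',cv2.cvtColor(f['image'],cv2.COLOR_RGB2BGR))
    return f
def ray(f,u,v):
    K=f['mtx'];d=cv2.undistortPoints(np.array([[[u,v]]],float),K,np.array([f['k1'],0,0,0.]))[0,0]
    # k1 model: distorted = undist*(1+k1 r^2) == OpenCV
    R=np.array(f['R']);o=-R.T@np.array(f['t']);return o,R.T@np.array([d[0],d[1],1.])
def onz(f,u,v,z):
    o,d=ray(f,u,v);return (o+d*(z-o[2])/d[2]).round(1)
def proj(f,X):
    p,_=cv2.projectPoints(np.array(X,float).reshape(-1,3),cv2.Rodrigues(np.array(f['R']))[0],np.array(f['t'],float),f['mtx'],np.array([f['k1'],0,0,0.]));return p[:,0]
E
python3 - <<'E'
from h import *
for n in('scene','top','wrist'):
    f=grab(n,n+'0');R=np.array(f['R']);print(n,(-R.T@f['t']).round(0),R[2].round(2),f['k1'])
s=robot.observe();print(s['t'],s['ee_pos'],s['tcp_rot'],s['width'],s['contact_force'])
E
```

```text
scene [ 956. -286.  745.] [-0.44  0.33 -0.84] 0.02774329021426889
top [463.  -7. 950.] [ 0.17 -0.03 -0.98] -0.0824279124658832
wrist [ 265. -569.  374.] [-0.27 -0.09 -0.96] -0.016360942807648413
0.15 [ 196.9153924  -592.76530682  227.34618334] [[ 3.15315830e-01 -9.48986692e-01 -4.31576470e-04]
 [-9.48986001e-01 -3.15316122e-01  1.14551390e-03]
 [-1.22316047e-03  4.83613614e-05 -9.99999251e-01]] 1.0021161575260449 [ 0.46097162 -0.54207623  0.06214247]
```

View pics/top0.png

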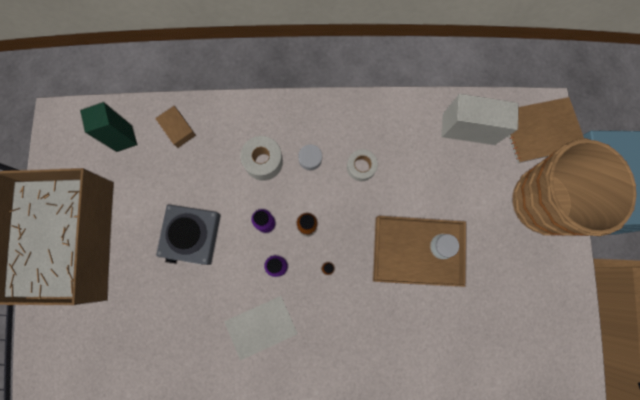

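View pics/scene0.png

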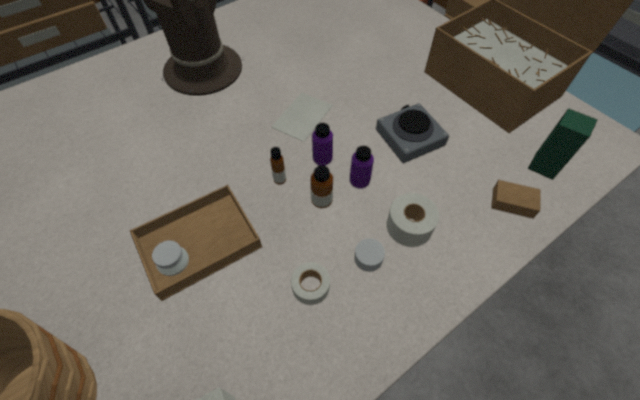

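Top view: the wide amber bottle's cap is near (307,221), slim at (328,268), and purple look-alikes at (263,218) and (276,265). The stamper is left at (186,233), and the tray is at (420,251) with the jar on its right at (445,246).

```bash
cat > m.py <<'E'
from h import *
f=grab('top');im=f['image'];g=im.max(2)
def blobs(f,x0,x1,y0,y1,th=32,amin=40):
    m=np.zeros(f['image'].shape[:2],np.uint8);m[y0:y1,x0:x1]=(f['image'].max(2)<th)[y0:y1,x0:x1]
    n,l,s,c=cv2.connectedComponentsWithStats(m);return [(c[i].round(1),s[i][2:]) for i in range(1,n) if s[i][4]>amin]
for nm,r,z in(('cap',(295,320,208,238),108),('slim',(318,338,258,278),108),('p1',(250,278,205,235),108),('p2',(262,290,252,280),108),('pad',(165,207,210,256),62)):
    for c,s in blobs(f,*r):print(nm,c,s,onz(f,*c,z), (onz(f,c[0]+s[0]/2,c[1],z)-onz(f,c[0]-s[0]/2,c[1],z))[1])
# tray, brown
hsv=cv2.cvtColor(im,cv2.COLOR_RGB2HSV);m=np.zeros(g.shape,np.uint8);m[200:300,360:480]=((hsv[...,1]>70)&(hsv[...,0]<25))[200:300,360:480]
c=max(cv2.findContours(m,0,2)[0],key=cv2.contourArea);b=cv2.boxPoints(cv2.minAreaRect(c));print('tray',[onz(f,*p,40) for p in b], onz(f,*b.mean(0),40))
print('jar',onz(f,445,246,45))
m=np.zeros(g.shape,np.uint8);m[195:275,145:230]=(g<115)[195:275,145:230]
c=max(cv2.findContours(m,0,2)[0],key=cv2.contourArea);b=cv2.boxPoints(cv2.minAreaRect(c));print('stamp',[onz(f,*p,40) for p in b], onz(f,*b.mean(0),40))
for u,v,z,n in((262,158,60,'roll'),(310,157,35,'tin'),(362,166,35,'small')):print(n,onz(f,u,v,z))
f=grab('scene')
for nm,r,z in(('cap',(308,335,163,185),108),('slim',(268,285,145,160),108),('pad',(390,440,100,140),62)):
    for c,s in blobs(f,*r):print(nm,c,s,onz(f,*c,z))
E
python3 m.py
```

```text
cap [306.9 221.3] [ 13  14 152] [5.707e+02 1.000e-01 1.080e+02] -28.9
slim [328.4 267.9] [ 8  9 56] [466.9 -44.5 108. ] -17.5
p1 [260.9 217.5] [ 14  14 148] [581.7 102.3 108. ] -31.099999999999994
p2 [274.1 265.1] [ 14  13 143] [476.1  73.9 108. ] -30.6
pad [183.6 232.8] [ 32  31 790] [556.4 289.7  62. ] -75.79999999999998
tray [array([ 432.9, -149.7,   40. ]), array([ 589.8, -166. ,   40. ]), array([ 571.4, -395.4,   40. ]), array([ 412.7, -372.7,   40. ])] [ 501.  -269.5   40. ]
jar [ 510.  -330.2   45. ]
stamp [array([494.4, 365.3,  40. ]), array([635.9, 343.7,  40. ]), array([607.1, 207.1,  40. ]), array([467.5, 231.5,  40. ])] [550.4 286.4  40. ]
roll [733.7 105.7  60. ]
tin [741.2 -10.6  35. ]
small [ 715.3 -139.6   35. ]
cap [321.3 173.8] [ 15  17 185] [577.2  -1.2 108. ]
slim [275.5 153.8] [ 8 12 82] [476.5 -46.5 108. ]
pad [413.9 121.9] [ 31  23 563] [561.3 289.6  62. ]
```

Call:
{"api": "move_arm", "payload": {"increments": [[-0.3,-0.4,0,0],[-0.8,-0.95,0,0],[-0.8,-0.95,0,0],[-0.8,-0.95,0,0],[-0.8,-0.95,0,0]], "grip": 1}}

```text
t: 0.88
ee_pos: [270.1, -475.2, 228.1]
tcp_rot: [[0.316, -0.949, 0.0], [-0.949, -0.316, 0.0], [0.0, -0.0, -1.0]]
contact_force: [0.8, -0.7, 0.5]
width: 0.999
```

Call:
{"api": "move_arm", "payload": {"increments": [[-0.8,-0.95,0,0],[-0.8,-0.95,0,0],[-0.8,-0.95,0,0],[-0.8,-0.95,0,0],[-0.8,-0.95,0,0]]}}

```text
t: 1.5
ee_pos: [350.9, -342.8, 228.1]
tcp_rot: [[0.316, -0.949, 0.0], [-0.949, -0.316, -0.0], [0.0, -0.0, -1.0]]
contact_force: [0.8, 0.2, 0.4]
width: 1.0
```

Call:
{"api": "move_arm", "payload": {"increments": [[-0.8,-0.95,0,0],[-0.8,-0.95,0,0],[-0.8,-0.95,0,0],[-0.8,-0.95,0,0],[-0.8,-0.95,0,0]]}}

```text
t: 2.12
ee_pos: [431.8, -210.5, 228.1]
tcp_rot: [[0.316, -0.949, 0.0], [-0.949, -0.316, -0.0], [0.0, -0.0, -1.0]]
contact_force: [0.2, -0.5, -0.2]
width: 0.997
```

Call:
{"api": "move_arm", "payload": {"increments": [[-0.8,-0.95,0,0],[-0.8,-0.95,0,0],[-0.4,-0.5,0,0],[0,0,0,0],[0,0,0,0]]}}

```text
t: 2.75
ee_pos: [471.9, -147.0, 227.9]
tcp_rot: [[0.314, -0.949, -0.001], [-0.949, -0.314, -0.001], [0.0, 0.001, -1.0]]
contact_force: [-1.1, -0.3, 0.3]
width: 1.001
```

```bash
python3 - <<'E'
from h import *
s=robot.observe();print(s['t'],s['ee_pos'],s['tcp_rot'].round(3).tolist(),s['qpos'])
f=grab('wrist','w1');print(proj(f,[[573,0,108],[573,0,0],s['ee_pos']]))
E
```

```text
2.75 [ 471.94470024 -146.99463401  227.8884301 ] [[0.314, -0.949, -0.001], [-0.949, -0.314, -0.001], [0.0, 0.001, -1.0]] [ 0.48739247  0.21013537 -0.32857477  1.88808955  0.07816962  1.05606193
 -1.12421202]
[[189.34628943  25.2739351 ]
 [229.30005825  52.49896392]
 [324.88597891 253.9286999 ]]
```

View pics/w1.png

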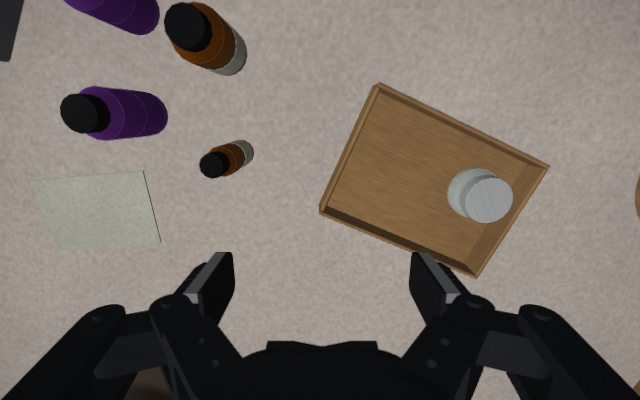

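The wrist view is clear: wide amber bottle with its cap at about (187,27), slim one at (214,164), tray rim corners at (378,84), (549,165), (477,277), (320,211), and jar lid at (489,200).

```bash
python3 - <<'E'
from h import *
f=grab('wrist')
for n,p,z in(('cap',(187,27),108),('slim',(214,164),108),('jar',(489,200),45)):print(n,onz(f,*p,z))
t=[onz(f,*p,40) for p in((378,84),(549,165),(477,277),(320,211))];print('tray',t,np.mean(t,0),[np.linalg.norm(t[i]-t[i-1]).round(0) for i in range(4)])
m=np.zeros((400,640),np.uint8);m[0:60,155:220]=(f['image'].max(2)<30)[0:60,155:220]
c=max(cv2.findContours(m,0,2)[0],key=cv2.contourArea);(e,r)=cv2.minEnclosingCircle(c);print(e,r,onz(f,*e,108),(onz(f,e[0]+r,e[1],108)-onz(f,e[0]-r,e[1],108)))
E
```

```text
cap [571.3   1.4 108. ]
slim [469.7 -43.8 108. ]
jar [ 511.9 -336.2   45. ]
tray [array([ 588.9, -169.2,   40. ]), array([ 570.6, -386. ,   40. ]), array([ 415.1, -372.2,   40. ]), array([ 436.4, -155.1,   40. ])] [ 502.75  -270.625   40.   ] [np.float64(153.0), np.float64(218.0), np.float64(156.0), np.float64(218.0)]
(188.0, 27.0) 26.627153396606445 [571.5   0.6 108. ] [ 13.2 -40.9   0. ]
```

Call:
{"api": "move_arm", "payload": {"increments": [[-0.4,-0.5,0,0],[-0.75,-1,0,0],[-0.75,-1,0,0],[-0.75,-1,0,0],[-0.75,-1,0,0]]}}

```text
t: 3.48
ee_pos: [553.4, -28.1, 228.0]
tcp_rot: [[0.315, -0.949, 0.0], [-0.949, -0.315, 0.0], [-0.0, -0.0, -1.0]]
contact_force: [1.1, -0.4, -0.6]
width: 0.999
```

Call:
{"api": "move_arm", "payload": {"increments": [[-0.6,-0.75,0,0],[-0.33,-0.42,0.5,0],[0,0,0.5,0],[0,0,0,0],[0,0,0,0]]}}

```text
t: 4.1
ee_pos: [572.7, 0.4, 202.9]
tcp_rot: [[0.314, -0.949, -0.0], [-0.949, -0.314, -0.0], [0.0, 0.001, -1.0]]
contact_force: [0.2, 0.1, -1.2]
width: 1.0
```

```bash
python3 - <<'E'
from h import *
s=robot.observe();print(s['t'],s['ee_pos'],s['tcp_rot'].round(3).tolist())
f=grab('wrist','w2');print(proj(f,[[572.5,0.8,108],[572.5,0.8,84],s['ee_pos']]))
E
```

```text
4.1 [5.72694252e+02 4.42326867e-01 2.02924428e+02] [[0.314, -0.949, -0.0], [-0.949, -0.314, -0.0], [0.0, 0.001, -1.0]]
[[323.20379476 204.12325026]
 [323.06629253 196.72492534]
 [324.86980396 253.9277749 ]]
```

View pics/w2.png

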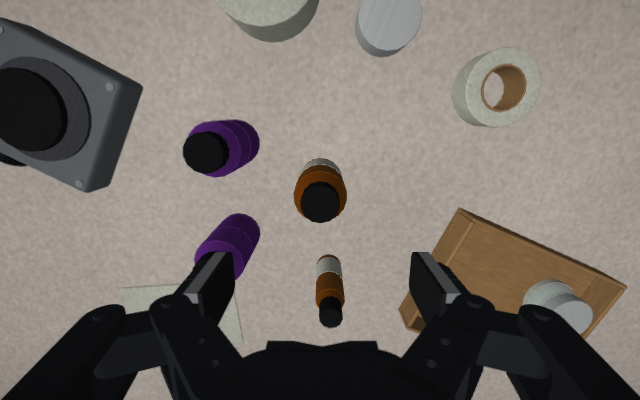

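The cap shows at about (320.5,202), against (323,204) predicted: a 1–2 mm offset. Both purple bottles and the slim one are clear of the finger line.

```bash
python3 - <<'E'
from h import *
f=grab('wrist');s=robot.observe()
m=np.zeros((400,640),np.uint8);m[170:235,285:360]=(f['image'].max(2)<30)[170:235,285:360]
c=max(cv2.findContours(m,0,2)[0],key=cv2.contourArea);e,r=cv2.minEnclosingCircle(c);p=onz(f,*e,108);print(e,r,p,s['tcp_rot'].T@(p-s['ee_pos']))
m=np.zeros((400,640),np.uint8);m[60:160,0:68]=(f['image'].max(2)<22)[60:160,0:68]
c=max(cv2.findContours(m,0,2)[0],key=cv2.contourArea);q=cv2.fitEllipse(c);print('pad',q,onz(f,*q[0],62))
E
```

```text
(319.67498779296875, 201.9499969482422) 20.31654930114746 [573.6   4.4 108. ] [-3.36930902 -1.57745138 95.44761456]
pad ((24.579261779785156, 109.41732025146484), (72.8750991821289, 93.00384521484375), 130.69863891601562) [559.8 292.3  62. ]
```

Call:
{"api": "move_arm", "payload": {"increments": [[-0.1,-0.05,0.4,0],[0,0,0.8,0],[0,0,0.9,0],[0,0,0.9,0],[0,0,0.8,0]]}}

```text
t: 4.82
ee_pos: [573.1, 4.3, 106.7]
tcp_rot: [[0.315, -0.949, -0.0], [-0.949, -0.315, 0.0], [-0.0, 0.0, -1.0]]
contact_force: [0.4, -0.0, 0.5]
width: 1.0
```

Call:
{"api": "move_arm", "payload": {"increments": [[0,0,0.6,0],[0,0,0.5,0],[0,0,0.3,0],[0,0,0,0],[0,0,0,0]]}}

```text
t: 5.45
ee_pos: [573.8, 4.3, 73.5]
tcp_rot: [[0.315, -0.949, 0.001], [-0.949, -0.315, 0.0], [0.0, -0.001, -1.0]]
contact_force: [-0.2, -0.5, 0.7]
width: 1.0
```

```bash
python3 - <<'E'
from h import *
s=robot.observe();print(s['t'],s['ee_pos'],s['contact_force'])
f=grab('wrist','w3');print(proj(f,[s['ee_pos']]))
E
```

```text
5.45 [573.77370689   4.33292793  73.49856144] [-0.23572505 -0.46630766  0.73828258]
[[324.85548131 253.96595699]]
```

View pics/w3.png

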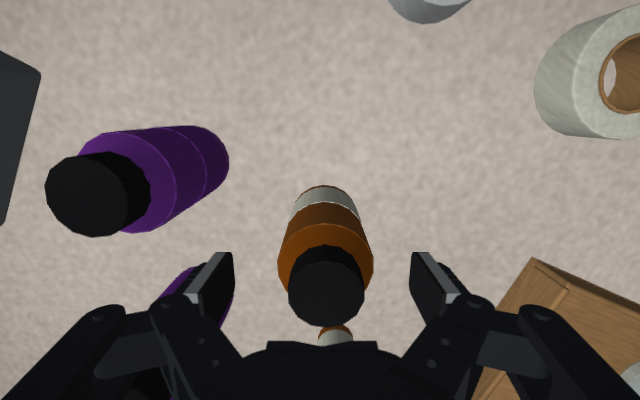

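The bottle is centred between the open pads: cap at (326,286), pads at x≈222 and 424. Closing now.

Call:
{"api": "move_arm", "payload": {"increments": [[0,0,0,0],[0,0,0,0],[0,0,0,0],[0,0,0,0],[0,0,0,0]], "grip": -1}}

```text
t: 6.12
ee_pos: [574.1, 4.2, 73.9]
tcp_rot: [[0.315, -0.949, 0.002], [-0.949, -0.315, -0.0], [0.001, -0.002, -1.0]]
contact_force: [-0.7, -0.2, 5.8]
width: 0.544
```

Call:
{"api": "move_arm", "payload": {"increments": [[0,0,0,0],[0,0,-0.1,0],[0,0,-0.2,0],[0,0,-0.4,0],[0,0,-0.3,0]]}}

```text
t: 6.75
ee_pos: [573.6, 4.4, 98.8]
tcp_rot: [[0.315, -0.949, 0.001], [-0.949, -0.315, 0.0], [0.0, -0.001, -1.0]]
contact_force: [-0.2, -0.6, -0.5]
width: 0.542
```

Call:
{"api": "move_arm", "payload": {"increments": [[0,0,-0.5,0],[0,0,-0.9,0],[0,0,-1,0],[0,0,-1,0],[0,0,-1,0]]}}

```text
t: 7.38
ee_pos: [573.3, 4.3, 209.6]
tcp_rot: [[0.315, -0.949, 0.001], [-0.949, -0.315, -0.0], [0.0, -0.001, -1.0]]
contact_force: [0.2, 0.7, -1.2]
width: 0.541
```

Call:
{"api": "move_arm", "payload": {"increments": [[0,0,-0.8,0],[0,0,-0.4,0],[0,0,-0.2,0],[0,0,0,0],[0,0,0,0]]}}

```text
t: 8.0
ee_pos: [573.0, 4.2, 242.2]
tcp_rot: [[0.315, -0.949, -0.001], [-0.949, -0.315, -0.0], [-0.0, 0.001, -1.0]]
contact_force: [0.3, -0.2, -2.4]
width: 0.545
```

```bash
python3 - <<'E'
from h import *
s=robot.observe();print(s['t'],s['ee_pos'],s['contact_force'],s['width'],s['wrist_torque'])
f=grab('wrist','w4');
m=np.zeros((400,640),np.uint8);m[220:330,270:380]=(f['image'].max(2)<30)[220:330,270:380]
n,l,st,c=cv2.connectedComponentsWithStats(m);print(st,c)
grab('scene','s4');grab('top','t4')
a=cv2.imread('pics/w4.png');b=cv2.imread('pics/s4.png');d=cv2.imread('pics/t4.png')
cv2.imwrite('pics/c4.png',np.vstack([np.hstack([a[100:,150:500],b[50:250,200:500][:, :].repeat(1,0) if 0 else cv2.resize(b[20:220,230:480],(375,300))])]))
E
```

```text
8.0 [573.00005302   4.20899979 242.213612  ] [ 0.32010832 -0.21094204 -2.44398317] 0.5452903534855599 [-0.02604771 -0.03401727  0.01925671]
[[     0      0    640    400 250150]
 [   270    244      7     61    305]
 [   283    244     76     82   4907]
 [   367    244     13     78    638]] [[319.3958345  197.53034179]
 [272.33114754 270.31803279]
 [320.6631343  285.25901773]
 [373.94514107 278.32601881]]
```

View pics/c4.png

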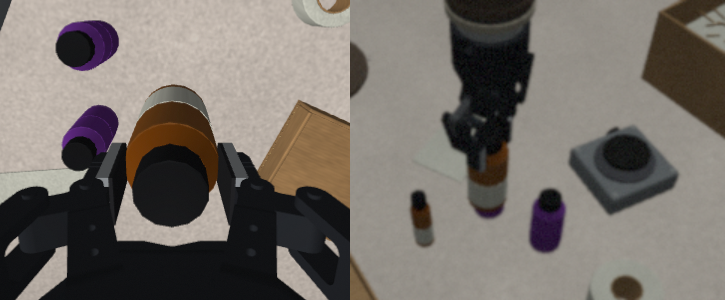

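```bash
python3 - <<'E'
from h import *
f=grab('wrist');s=robot.observe();R=s['tcp_rot'];z=s['ee_pos'][2]+34
p=onz(f,321,288,z);print(p,R.T@(p-s['ee_pos']),(onz(f,359,288,z)-onz(f,283,288,z)))
# white band outline bottom: check base position
im=f['image'];sat=cv2.cvtColor(im,cv2.COLOR_RGB2HSV)
b=s['ee_pos']-[0,0,73.9]
for off in(-5,0,5):
  print(off,[proj(f,[b+R@[25*np.cos(a),off+25*np.sin(a),0.]])[0].round(0) for a in(np.pi*1.5,)])
for v in range(170,220,4):print(v,im[v,321],end=' ')
def to(P): return R.T@(np.array(P)-s['ee_pos'])/25
print(to([559.5,291.5,242]))
E
```

```text
[573.    6.3 276.5] [ -1.982849    -0.41447722 -33.96912256] [ 10.4 -31.1   0. ]
-5 [array([324., 174.])]
0 [array([324., 180.])]
5 [array([324., 187.])]
170 [189 179 171] 174 [184 175 165] 178 [189 178 169] 182 [185 175 167] 186 [89 73 58] 190 [107 107  99] 194 [106 106  99] 198 [105 106  98] 202 [71 44 22] 206 [67 39 17] 210 [65 40 17] 214 [65 40 17] 218 [64 39 17] [-11.07500848  -3.10306999   0.02208268]
```

Call:
{"api": "move_arm", "payload": {"increments": [[-0.4,-0.1,0,0],[-0.8,-0.25,0,0],[-1,-0.3,0,0],[-1,-0.3,0,0],[-1,-0.3,0,0]]}}

```text
t: 8.82
ee_pos: [569.6, 115.5, 243.0]
tcp_rot: [[0.316, -0.949, -0.0], [-0.949, -0.316, 0.0], [-0.0, -0.0, -1.0]]
contact_force: [-0.3, 0.2, -1.4]
width: 0.542
```

Call:
{"api": "move_arm", "payload": {"increments": [[-1,-0.3,0,0],[-1,-0.3,0,0],[-1,-0.3,0,0],[-1,-0.3,0,0],[-1,-0.3,0,0]]}}

```text
t: 9.45
ee_pos: [565.6, 245.9, 242.9]
tcp_rot: [[0.316, -0.949, -0.0], [-0.949, -0.316, 0.0], [-0.0, 0.0, -1.0]]
contact_force: [-0.1, 0.8, -1.6]
width: 0.538
```

Call:
{"api": "move_arm", "payload": {"increments": [[-0.9,-0.2,0,0],[-0.6,-0.15,0.4,0],[-0.32,-0.05,0.8,0],[0,0,0.8,0],[0,0,0.8,0]]}}

```text
t: 10.07
ee_pos: [560.8, 289.6, 170.6]
tcp_rot: [[0.315, -0.949, -0.001], [-0.949, -0.315, -0.001], [0.001, 0.002, -1.0]]
contact_force: [0.4, 0.1, -1.4]
width: 0.541
```

```bash
python3 - <<'E'
from h import *
s=robot.observe();print(s['t'],s['ee_pos'],s['contact_force'],s['width'],s['tcp_rot'].T@(np.array([561,290.5,242])-s['ee_pos'])/25)
f=grab('wrist','w5');a=cv2.imread('pics/w5.png')[60:360,120:520];g=grab('scene','s5');b=cv2.resize(cv2.imread('pics/s5.png')[40:190,330:500],(340,300))
cv2.imwrite('pics/c5.png',np.hstack([a,b]))
print(proj(f,[[559.5,291,62]]+[[559.5+38*np.cos(t),291+38*np.sin(t),62] for t in(0,1.57,3.14,4.71)])-[120,60])
E
```

```text
10.075 [560.81939071 289.55099029 170.56756451] [ 0.42248408  0.11435685 -1.44348156] 0.5407171081440769 [-0.03128944 -0.01354822 -2.85735527]
[[201.50919188 140.37116943]
 [215.42686496  99.97715134]
 [160.59640308 127.30597983]
 [188.5516133  177.78034182]
 [241.37032212 153.16977713]]
```

View pics/c5.png

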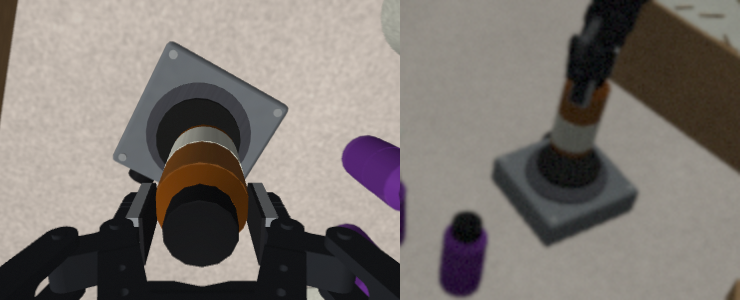

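Bottle sits over the pad: in the left crop, the pad spans x≈156–241 and the bottle is centred near 201. Descending to just above contact, then in small steps.

Call:
{"api": "move_arm", "payload": {"increments": [[0,0,0.5,0],[0,0,0.4,0],[0,0,0.3,0],[0,0,0.15,0],[0,0,0.1,0]]}}

```text
t: 10.8
ee_pos: [561.3, 290.6, 136.7]
tcp_rot: [[0.315, -0.949, 0.0], [-0.949, -0.315, 0.0], [-0.0, -0.0, -1.0]]
contact_force: [0.1, 0.6, -1.2]
width: 0.541
```

Call:
{"api": "move_arm", "payload": {"increments": [[0,0,0.1,0],[0,0,0.1,0],[0,0,0.1,0],[0,0,0,0],[0,0,0,0]]}}

```text
t: 11.42
ee_pos: [561.9, 290.8, 130.2]
tcp_rot: [[0.315, -0.949, 0.002], [-0.949, -0.315, 0.001], [-0.0, -0.002, -1.0]]
contact_force: [-0.1, -0.4, 5.2]
width: 0.543
```

Call:
{"api": "move_arm", "payload": {"increments": [[0,0,0.1,0],[0,0,0.1,0],[0,0,0.1,0],[0,0,0,0],[0,0,0,0]]}}

```text
t: 12.05
ee_pos: [562.4, 290.9, 123.8]
tcp_rot: [[0.315, -0.949, 0.003], [-0.949, -0.315, 0.001], [0.0, -0.003, -1.0]]
contact_force: [-0.7, -1.7, 12.6]
width: 0.545
```

Call:
{"api": "move_arm", "payload": {"increments": [[0,0,0.1,0],[0,0,0.1,0],[0,0,0,0],[0,0,0,0],[0,0,0,0]]}}

```text
t: 12.68
ee_pos: [564.3, 291.6, 123.5]
tcp_rot: [[0.314, -0.949, 0.009], [-0.949, -0.314, 0.002], [0.0, -0.009, -1.0]]
contact_force: [-6.9, -6.9, 40.5]
width: 0.547
```

Call:
{"api": "move_arm", "payload": {"increments": [[0,0,0,0],[0,0,0,0],[0,0,0,0],[0,0,0,0],[0,0,0,0]]}}

```text
t: 13.3
ee_pos: [564.3, 291.6, 123.5]
tcp_rot: [[0.315, -0.949, 0.009], [-0.949, -0.315, 0.002], [0.0, -0.009, -1.0]]
contact_force: [-6.3, -7.5, 41.0]
width: 0.548
```

```bash
python3 - <<'E'
from h import *
s=robot.observe();print(s['t'],s['ee_pos'],s['contact_force'],s['width'],s['wrist_torque'])
f=grab('wrist','w6');a=cv2.imread('pics/w6.png')[60:360,120:520];g=grab('scene','s6');b=cv2.resize(cv2.imread('pics/s6.png')[40:190,330:500],(340,300))
cv2.imwrite('pics/c6.png',np.hstack([a,b]))
E
```

```text
13.3 [564.28487797 291.6249723  123.50500265] [-6.34076264 -7.53914933 41.01757099] 0.5482142894198279 [-1.68350805  1.60557908  0.04264297]
```

View pics/c6.png

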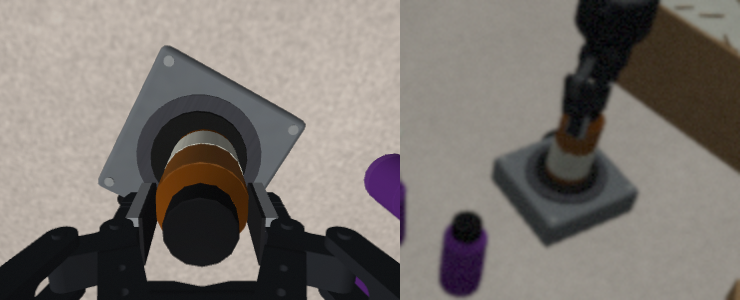

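Pad bottomed against its stop: 41 N, and the TCP stalls at 123.5, matching the 123.9 expected. The bottle is upright and within about 3–4 mm of the pad's centre. Holding a little longer, then lifting.

Call:
{"api": "move_arm", "payload": {"increments": [[0,0,0,0],[0,0,0,0],[0,0,0,0],[0,0,0,0],[0,0,-0.1,0]]}}

```text
t: 14.02
ee_pos: [563.3, 291.2, 123.9]
tcp_rot: [[0.315, -0.949, 0.006], [-0.949, -0.315, 0.002], [0.0, -0.006, -1.0]]
contact_force: [-3.4, -3.4, 15.7]
width: 0.543
```

Call:
{"api": "move_arm", "payload": {"increments": [[0,0,-0.2,0],[0,0,-0.3,0],[0,0,-0.5,0],[0,0,-0.9,0],[0,0,-1,0]]}}

```text
t: 14.65
ee_pos: [560.7, 290.3, 191.9]
tcp_rot: [[0.316, -0.949, -0.001], [-0.949, -0.316, -0.001], [0.0, 0.002, -1.0]]
contact_force: [-0.3, 0.5, -2.5]
width: 0.541
```

Call:
{"api": "move_arm", "payload": {"increments": [[0,0,-1,0],[0,0,-0.8,0],[0,0,-0.4,0],[0,0,0,0],[0,0,0,0]]}}

```text
t: 15.28
ee_pos: [560.8, 290.2, 245.6]
tcp_rot: [[0.315, -0.949, -0.001], [-0.949, -0.315, -0.001], [0.0, 0.002, -1.0]]
contact_force: [-0.2, -0.5, -1.7]
width: 0.542
```

```bash
python3 - <<'E'
from h import *
s=robot.observe();print(s['t'],s['ee_pos'],s['contact_force'],s['width'],s['tcp_rot'].round(3).tolist())
print(s['tcp_rot'].T@(np.array([508.5,-221.5,242])-s['ee_pos'])/25)
E
```

```text
15.275 [560.82069139 290.20850518 245.62523502] [-0.21039246 -0.48274546 -1.71720357] 0.542301543518785 [[0.315, -0.949, -0.001], [-0.949, -0.315, -0.001], [0.0, 0.002, -1.0]]
[18.76388298  8.4405712   0.1654069 ]
```

Call:
{"api": "move_arm", "payload": {"increments": [[0.4,0.18,0,0],[0.8,0.36,0,0],[1,0.45,0,0],[1,0.45,0,0],[1,0.45,0,0]]}}

```text
t: 15.9
ee_pos: [549.2, 173.1, 246.6]
tcp_rot: [[0.314, -0.949, -0.0], [-0.949, -0.314, -0.001], [0.001, 0.0, -1.0]]
contact_force: [0.5, -0.8, -1.4]
width: 0.543
```

Call:
{"api": "move_arm", "payload": {"increments": [[1,0.45,0,0],[1,0.45,0,0],[1,0.45,0,0],[1,0.45,0,0],[1,0.45,0,0]]}}

```text
t: 16.52
ee_pos: [534.7, 36.9, 246.7]
tcp_rot: [[0.314, -0.95, -0.0], [-0.95, -0.314, -0.001], [0.001, 0.0, -1.0]]
contact_force: [0.3, -0.9, -2.4]
width: 0.548
```

Call:
{"api": "move_arm", "payload": {"increments": [[1,0.45,0,0],[1,0.45,0,0],[1,0.45,0,0],[1,0.45,0,0],[1,0.45,0,0]]}}

```text
t: 17.15
ee_pos: [520.3, -99.2, 246.7]
tcp_rot: [[0.314, -0.95, -0.0], [-0.95, -0.314, -0.001], [0.001, 0.0, -1.0]]
contact_force: [-0.3, -0.1, -0.9]
width: 0.543
```

Call:
{"api": "move_arm", "payload": {"increments": [[1,0.45,0,0],[1,0.45,0,0],[1,0.45,0,0],[0.8,0.36,0,0],[0.5,0.22,0,0]]}}

```text
t: 17.77
ee_pos: [508.2, -216.3, 246.7]
tcp_rot: [[0.313, -0.95, -0.0], [-0.95, -0.313, -0.001], [0.0, 0.001, -1.0]]
contact_force: [-0.4, 0.2, -1.6]
width: 0.545
```

Call:
{"api": "move_arm", "payload": {"increments": [[0.26,0.12,0,0],[0,0,0.4,0],[0,0,0.8,0],[0,0,0.8,0],[0,0,0.6,0]]}}

```text
t: 18.4
ee_pos: [508.6, -219.8, 180.3]
tcp_rot: [[0.317, -0.949, -0.001], [-0.949, -0.317, 0.001], [-0.001, 0.001, -1.0]]
contact_force: [-0.4, -0.3, -1.9]
width: 0.544
```

```bash
python3 - <<'E'
from h import *
s=robot.observe();print(s['t'],s['ee_pos'],s['contact_force'],s['width'],s['tcp_rot'].T@(np.array([508.5,-221.5,79])-s['ee_pos'])/25)
f=grab('wrist','w7');a=cv2.imread('pics/w7.png')[60:360,120:520];g=grab('scene','s7');b=cv2.resize(cv2.imread('pics/s7.png')[150:300,100:270],(340,300))
cv2.imwrite('pics/c7.png',np.hstack([a,b]))
E
```

```text
18.4 [ 508.6444447  -219.83564967  180.2935407 ] [-0.35429512 -0.28845138 -1.94769272] 0.5442384506768627 [0.06603746 0.02354088 4.05168614]
```

View pics/c7.png

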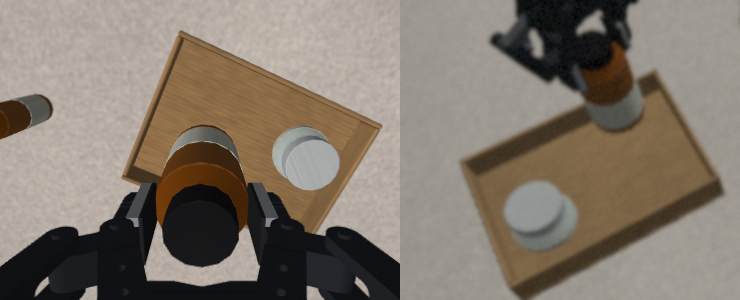

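The bottle hangs over the tray's empty half. In the left crop, the jar lid at (313,163) is clear of the right finger near (262,205). Lowering.

Call:
{"api": "move_arm", "payload": {"increments": [[0.06,0.02,0.4,0],[0,0,0.8,0],[0,0,0.9,0],[0,0,0.8,0],[0,0,0.4,0]]}}

```text
t: 19.12
ee_pos: [508.8, -222.6, 98.4]
tcp_rot: [[0.315, -0.949, -0.0], [-0.949, -0.315, 0.0], [-0.0, 0.0, -1.0]]
contact_force: [-0.6, -0.1, -1.7]
width: 0.543
```

Call:
{"api": "move_arm", "payload": {"increments": [[0,0,0.25,0],[0,0,0.2,0],[0,0,0.1,0],[0,0,0.08,0],[0,0,0,0]]}}

```text
t: 19.75
ee_pos: [508.9, -222.7, 83.6]
tcp_rot: [[0.315, -0.949, 0.0], [-0.949, -0.315, -0.0], [0.0, -0.0, -1.0]]
contact_force: [0.4, -1.0, -2.2]
width: 0.543
```

Call:
{"api": "move_arm", "payload": {"increments": [[0,0,0.06,0],[0,0,0.05,0],[0,0,0,0],[0,0,0,0],[0,0,0,0]]}}

```text
t: 20.38
ee_pos: [508.9, -222.7, 80.8]
tcp_rot: [[0.315, -0.949, 0.0], [-0.949, -0.315, -0.0], [0.0, -0.0, -1.0]]
contact_force: [0.9, -0.6, -1.7]
width: 0.544
```

Call:
{"api": "move_arm", "payload": {"increments": [[0,0,0.04,0],[0,0,0.04,0],[0,0,0,0],[0,0,0,0],[0,0,0,0]]}}

```text
t: 21.0
ee_pos: [509.1, -222.7, 79.0]
tcp_rot: [[0.315, -0.949, 0.0], [-0.949, -0.315, -0.0], [0.0, -0.0, -1.0]]
contact_force: [0.4, 1.0, 3.6]
width: 0.542
```

The base is on the floor: force rises to +3.6 N and the height is as expected. Releasing, then straight up.

Call:
{"api": "move_arm", "payload": {"increments": [[0,0,0,0],[0,0,0,0],[0,0,0,0],[0,0,0,0],[0,0,0,0]], "grip": 1}}

```text
t: 21.62
ee_pos: [508.9, -222.6, 78.7]
tcp_rot: [[0.315, -0.949, -0.0], [-0.949, -0.315, 0.0], [-0.0, 0.0, -1.0]]
contact_force: [0.6, 0.4, 0.1]
width: 1.002
```

Call:
{"api": "move_arm", "payload": {"increments": [[0,0,0,0],[0,0,-0.3,0],[0,0,-0.6,0],[0,0,-1,0],[0,0,-1,0]]}}

```text
t: 22.25
ee_pos: [509.1, -222.6, 153.1]
tcp_rot: [[0.315, -0.949, 0.001], [-0.949, -0.315, -0.0], [0.001, -0.001, -1.0]]
contact_force: [-0.7, -0.4, -0.0]
width: 1.001
```

Call:
{"api": "move_arm", "payload": {"increments": [[0,0,-1,0],[0,0,-1,0],[0,0,-0.6,0],[0,0,-0.2,0],[0,0,0,0]]}}

```text
t: 22.88
ee_pos: [508.7, -222.6, 221.1]
tcp_rot: [[0.315, -0.949, -0.0], [-0.949, -0.315, 0.0], [-0.0, 0.0, -1.0]]
contact_force: [-0.6, -0.1, 0.0]
width: 1.002
```

```bash
python3 - <<'E'
from h import *
s=robot.observe();print(s['t'],s['ee_pos'],s['contact_force'],s['width'])
f=grab('wrist','w8');a=cv2.imread('pics/w8.png')[60:360,120:520];g=grab('scene','s8');b=cv2.resize(cv2.imread('pics/s8.png')[40:300,100:480],(438,300))
cv2.imwrite('pics/c8.png',np.hstack([a,b])[:, :800])
E
```

```text
22.875 [ 508.74674734 -222.62122581  221.09782017] [-0.57481347 -0.07097591  0.03809027] 1.0021185502226917
```

View pics/c8.png

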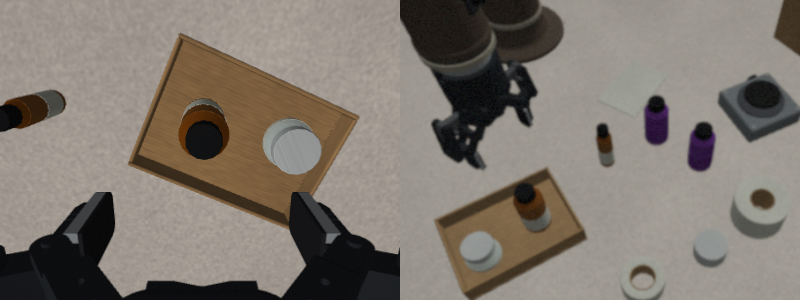

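The bottle stands upright on the tray floor beside the jar, with its cap at (204,140) in the left crop. The other objects are in place and the gripper is clear.

```bash
python3 -c "
from rig import robot
print(robot.job_done())"
```

```text
the job is handed in; nothing more can be done
None
```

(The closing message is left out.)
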